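Clamp the reagent cover to its clutch click

ROBOT

A 6-joint arm with a two-finger parallel gripper is mounted at the origin on the work surface. World frame = base frame: x ahead of the robot, y to its left, z up, the work surface at z = 0. Lengths are in m, angles in rad, forces in N, time in s.
With the tool pointing down it reaches from about 0.25 to 0.8 m from the base axis. Payload 8.5 kg.
Tool frame: the origin (TCP) lies where the fingers leave the gripper's body, on its centre line; the fingertips stand 73 mm ahead of it and the grasp point (between the pads) lies 54 mm ahead of it; z points along the fingers, y is the direction in which the jaws open and shut (so a half turn about z gives the same grasp; the last joint's range is limited). The gripper opens to 85 mm and grips with 20 to 120 N. Pads are 22 mm wide; open, the fingers measure 114 mm over their backs; the gripper's body (76 mm by 85 mm) begins 54 mm behind the grasp point. The pads swing forward as they close: fully open they stand 13 mm farther back than shut.
Start: joints at [-1.219, 0.238, -0.013, 1.319, 0, 1.571], TCP at [0.181, -0.493, 0.304] pointing down, gripper open.
Joint ranges: [-2.66, 2.66], [-1.03, 1.9], [-1.14, 1.46], [-1.82, 2.27], [-1.45, 1.34], [-3.14, 3.14]. Speed limits (rad/s): [2.22, 2.22, 2.79, 3.14, 3.14, 3.14].

INTERFACE

Orientations are given as a unit quaternion [w, x, y, z].
In Python, from station import * gives the robot as it stands. The module is installed in compiled form; this text tells all that it offers.
- The arm moves only by the shell command python3 -m jog 'ROWS' [FORCE]. ROWS is JSON, a list of rows, each an object with "claw": the opening, from 0 (shut) to 1 (fully open); "dp": the shift along the tool's x, y, z in mm, a list of three; "twist": the turn about the tool's z in rad. A call has 1 to 20 rows; each row shifts and turns the commanded pose from where the row before left it, along the tool's axes as they then stand; what a row does not reach is not made up. A row lasts 1/10 s, in which the tool goes at most 50 mm and 8.59 degrees, less where a joint would pass 70% of its speed; a pose out of reach is approached as far as the arm can. A call is refused whole if a number of a shift passes 50 or a number of a turn 0.15, either way. A call with a gripper value outside its range is refused whole. The fingers move at their own pace and stop on an object; FORCE is the grip in N (left out, the last holds). Time passes only in rows, so rows that do not move let the fingers close. It gives the time, the measured TCP pose, the force and the opening at its end, in the units of the state.
- sense(): the state, without advancing time (a new reading comes with each control period).
- capture(name): name is "scene" or "top"; returns a dict with "frame" (420x560x3 uint8, blue, green, red), "camera_matrix" (3x3 intrinsics, pixels), "k1" (the pictures are not rectified: a ray, as slopes to the right and down, at radius r is drawn at 1 + k1 r^2 times it, then the intrinsics apply), "view" (4x4, takes a point from world to camera coordinates). Camera axes: x right, y up, looking along -z (the intrinsics and any distortion apply to the point x, -y, -z); pixel columns grow to the right and rows downward; lengths in m; the calibration is good to about 2 mm. A picture is of the moment at which its call begins. There is no depth.
- sign_off(): hands the job in, once; it reports no verdict.
The state is a dict: "t": time; "joints": joint angles; "dq": joint speeds; "effort": joint torques, N m; "position": TCP position; "orientation": TCP orientation; "force": force on the tool from outside, world axes, zero at the start; "wrist_torque": the same for the moment, N m; "grip_width": finger opening in m.
Only numpy, scipy, OpenCV 4.12 (cv2) and the standard library are available. Lean on these libraries where they do the work, as an engineer would, in place of code of your own. Each camera call takes 0.05 s, during which the arm holds its last target.

TASK

The reagent cover with the blue knob has just been put back on and is not yet clamped. Turn the blue knob clockwise (seen from above) until the clamp is tight and the knob's slip clutch clicks over by a notch, then let go of it. Leave the cover with the grey knob as it is: it is already set.

Things in the scene. Friction and masses are not known exactly. Their poses are not given: they have to be found in the camera images.
- blue_grip (a point): Grip point on the blue knob's vertical axis, 95 mm above the bench, turning with the knob: an upright bar 42 mm long (point x; white line at the -x end), 14 thick (point y), 32 high, its top 9 mm above this point. Below: a blue disc 44 mm wide (upper face 23 mm below this point), an aluminium collar 60 wide and a fixed round cream cover, 156 wide, 52 high, on a housing 170 wide.
- blue_collar (a joint): Angle (rad) of the aluminium collar, the clamp's screw, under the blue knob, growing clockwise seen from above. Starts at 0.40 to 0.75; fully tight at its stop, 1.10, where the black line on its rim points at the cover's green mark. Turns stiffly (0.12 N m), stays where it is left; the knob carries it round. A click may jog it back by up to 0.05, which is fine.
- blue_knob (a joint): Slip (rad) of the knob relative to its collar, clockwise positive; 0 at the start (white and black lines agree). Within 0.06 of 0 until the collar is at its stop; then the clutch gives at 0.2 N m and clicks into notches 0.52 rad (30 degrees) apart, crest halfway, where it stays. More clicks do no harm; turned back it loosens the collar. Start to first click: 0.87 to 1.22 rad, one grasp.
- grey_knob (a joint): Angle (rad) of the knob, same in shape and size but grey, on the neighbouring cream cover (also the same size): 0 as set at the start, clockwise positive; to be left alone. Beside these stands an open carousel with amber sample tubes, 80 mm high. The three stand in any order, at least 180 mm apart centre to centre.
There are look-alikes about, which are no part of the job. Leave any purple look-alike of the part that bears grey_knob alone.

How it is judged:
On the way, in this order (a step that is already met when the one before it is completed fails the run):
1. the collar under the blue knob has been turned to its stop (value of joint blue_collar above 1.04 rad), for 0.05 s.
2. the blue knob has clicked over at least one notch on the tight collar (value of joint blue_collar above 0.98 rad and value of joint blue_knob above 0.42 rad), for 0.2 s.
At the end, for the whole second after the job is handed in: The blue knob's collar is tight (joint above 0.98 rad of 1.10), its clutch has clicked over at least one notch (slip angle above 0.42 rad), the blue knob is still, and the grey knob is within 0.15 rad of where it was (all of step 2 and velocity of joint blue_knob between -0.1 and 0.1 rad/s and value of joint grey_knob between -0.15 and 0.15 rad); the robot touches nothing.
It fails at once if the grey knob is turned by more than 0.15 rad (value of joint grey_knob above 0.15 rad or value of joint grey_knob below -0.15 rad).
It also fails if it takes over 32 s, if anything falls off the work surface, if the arm or the gripper's body presses on something with over 40 N, if the wrist force passes 120 N, or if a joint passes its speed limit or range.

## Working session

There is one attempt and no reset: what is moved stays moved. The work goes in short steps, Python scripts to look and compute and a shell command to move; the robot and the scene stay as the last step left them, time stands still between calls to the robot, and variables do not carry over. Pictures are saved under pics/ and viewed, and the job is handed in when it is done.

```bash
mkdir -p pics; python3 - <<'E'
from station import *
import cv2
s=sense(); print({k:s[k] for k in('t','joints','position','orientation','force','grip_width')})
for n in('scene','top'):
    c=capture(n); cv2.imwrite(f'pics/{n}0.png',c['frame']); print(n,c['camera_matrix'],c['k1'],c['view'])
E
```

```text
{'t': 0.0, 'joints': array([-1.21900458e+00,  2.38761735e-01, -1.42500747e-02,  1.31920519e+00,
       -3.32501725e-05,  1.57080694e+00]), 'position': array([ 0.18078932, -0.4925556 ,  0.30328917]), 'orientation': array([-6.96464228e-04,  9.84570843e-01,  1.74985001e-01, -1.40673879e-04]), 'force': array([-0.23443261, -0.90644251,  0.07673183]), 'grip_width': 0.08529115341223434}
scene [[477.23958      0.         282.8610734 ]
 [  0.         477.23958    210.10919626]
 [  0.           0.           1.        ]] 0.011414842309666922 [[-0.21203785  0.97714268 -0.01523613  0.08387111]
 [-0.81949408 -0.16929134  0.54751246  0.32760036]
 [ 0.53241845  0.12857928  0.83665881 -1.29806717]
 [ 0.          0.          0.          1.        ]]
top [[411.95725417   0.         283.40606341]
 [  0.         411.95725417 206.46660227]
 [  0.           0.           1.        ]] -0.007066174525400352 [[ 9.82965381e-03 -9.99934222e-01  5.91015222e-03  2.07930114e-04]
 [ 9.93268049e-01  1.04460026e-02  1.15366649e-01 -4.66513734e-01]
 [-1.15420798e-01  4.73635114e-03  9.93305394e-01 -8.84504749e-01]
 [ 0.00000000e+00  0.00000000e+00  0.00000000e+00  1.00000000e+00]]
```

View pics/scene0.png

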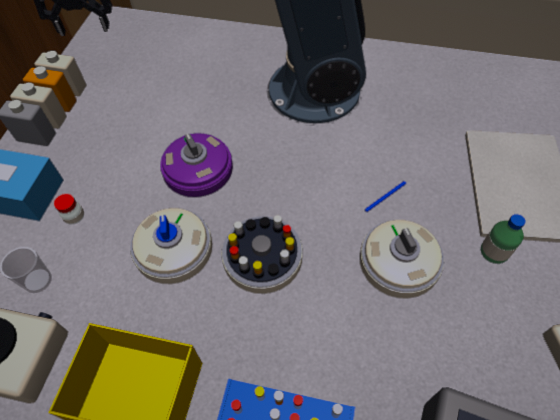

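View pics/top0.png

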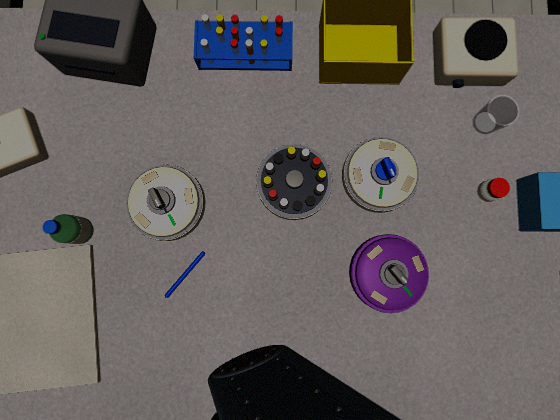

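Both views show the blue-knobbed cream cover at top (386,170) and scene (167,230). The grey-knobbed cream cover is at top (160,200), the purple look-alike at top (390,273) and the carousel at top (295,180).
Things that could be taken for the blue knob, in top pixels: the blue knob (386,170), blue bottle cap (50,228), blue pen (185,275), blue rack (243,45) and blue box (540,200). Only the first sits on a cream cover with a collar, so I choose it and will check it in a crop.

```bash
cat > h.py <<'E'
import numpy as np, cv2
from station import *
def ray(c,uv):
    K=c['camera_matrix']; k=c['k1']
    d=cv2.undistortPoints(np.array([[uv]],float),K,np.array([k,0,0,0,0.]))[0,0]
    V=c['view']; R=V[:3,:3]; o=-R.T@V[:3,3]
    return o, R.T@np.array([d[0],-d[1],-1.])
def onz(c,uv,z):
    o,d=ray(c,uv); return o+d*(z-o[2])/d[2]
def tri(c1,p1,c2,p2):
    o1,d1=ray(c1,p1);o2,d2=ray(c2,p2)
    s=np.linalg.lstsq(np.c_[d1,-d2],o2-o1,rcond=None)[0]
    a=o1+s[0]*d1;b=o2+s[1]*d2
    return (a+b)/2,np.linalg.norm(a-b)
def pix(c,P):
    V=c['view'];p=V[:3,:3]@P+V[:3,3]; x=np.array([p[0],-p[1]])/-p[2]; x=x*(1+c['k1']*x@x)
    K=c['camera_matrix']; return x*K[0,0]+K[:2,2]
E
python3 - <<'E'
from h import *
t=capture('top'); s=capture('scene')
for n,c,(u,v) in(('t',t,(385,173)),('s',s,(170,240))):
    f=c['frame'][v-45:v+45,u-48:u+48]; globals()['z'+n]=cv2.resize(f,None,fx=4,fy=4,interpolation=cv2.INTER_CUBIC)
cv2.imwrite('pics/crop1.png',np.hstack([zt,zs]))
# cover circle
for n,c,(u,v) in(('top',t,(385,173)),('scene',s,(170,240))):
    f=c['frame'].astype(int); h=cv2.cvtColor(c['frame'],cv2.COLOR_BGR2HSV)
    m=((h[...,0]>100)&(h[...,0]<130)&(h[...,1]>150)).astype(np.uint8); w=np.zeros_like(m); w[v-40:v+40,u-40:u+40]=1; m*=w
    ys,xs=np.nonzero(m); print(n,'blue',len(xs),xs.mean(),ys.mean(),xs.min(),xs.max(),ys.min(),ys.max())
    g=((h[...,0]>45)&(h[...,0]<75)&(h[...,1]>120)).astype(np.uint8)*w
    y2,x2=np.nonzero(g); print('green',len(x2),x2.mean(),y2.mean(), onz(c,(x2.mean(),y2.mean()),.052))
    cm=((h[...,0]>12)&(h[...,0]<40)&(h[...,1]>20)&(h[...,1]<110)&(h[...,2]>110)).astype(np.uint8)*w
    cs,_=cv2.findContours(cm,0,2); k=max(cs,key=cv2.contourArea); e=cv2.fitEllipse(cv2.convexHull(k)); print('cover',e,onz(c,e[0],.052))
E
```

```text
top blue 320 385.015625 168.89375 376 395 157 179
green 34 380.5882352941176 192.44117647058823 [ 0.4963475  -0.20492032  0.052     ]
cover ((382.6288757324219, 172.2736053466797), (66.8512954711914, 68.89061737060547), 119.05947875976562) [ 0.54077575 -0.21015381  0.052     ]
scene blue 346 165.82080924855492 230.77456647398844 156 176 216 241
green 20 178.5 218.0 [ 0.49721633 -0.204401    0.052     ]
cover ((168.6444091796875, 239.4185333251953), (61.418212890625, 74.65528106689453), 68.66715240478516) [ 0.55126081 -0.20714357  0.052     ]
```

View pics/crop1.png

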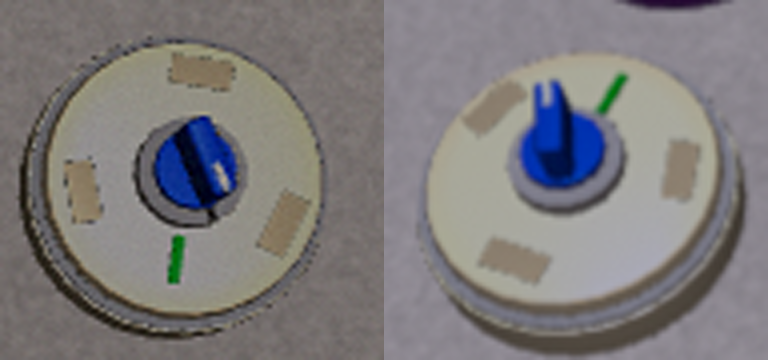

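```bash
python3 - <<'E'
from h import *
t=capture('top'); s=capture('scene')
print(tri(t,(382.63,172.27),s,(168.64,239.42)), tri(t,(380.59,192.44),s,(178.5,218)))
a=cv2.resize(t['frame'][150:190,365:405],None,fx=10,fy=10,interpolation=cv2.INTER_CUBIC)
b=cv2.resize(s['frame'][210:250,147:187],None,fx=10,fy=10,interpolation=cv2.INTER_CUBIC)
im=np.hstack([a,b]); im=cv2.convertScaleAbs(im,alpha=1.4)
cv2.imwrite('pics/crop2.png',im)
E
```

```text
(array([ 0.5437774 , -0.21360411,  0.03691196]), np.float64(0.0006213069919696122)) (array([ 0.49650772, -0.20507964,  0.05071913]), np.float64(0.00031060772056942885))
```

View pics/crop2.png

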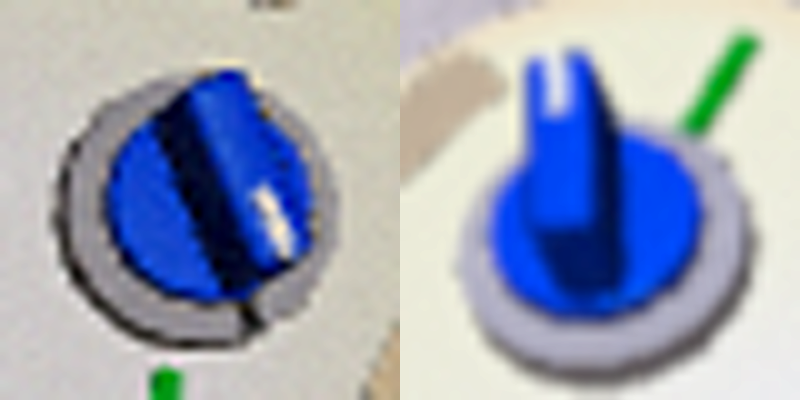

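```bash
python3 - <<'E'
from h import *
t=capture('top'); s=capture('scene')
T=lambda x,y:(365+x/10-.45,150+y/10-.45); S=lambda x,y:(147+(x-400)/10-.45,210+y/10-.45)
print('disc',onz(t,T(209,199),.072),onz(s,S(596,225),.072),tri(t,T(209,199),s,S(596,225)))
for n,a,b,c in(('edge',t,T(192,97),T(250,287)),('white',t,T(260,188),T(288,258)),('whiteS',s,S(555,113),S(556,60)),('topL S',s,S(527,222),S(527,60)),('topR S',s,S(592,225),S(577,55))):
    p,q=onz(c,a,.104),onz(c,b,.104); d=q-p; print(n,p,q,np.degrees(np.arctan2(d[1],d[0])),np.linalg.norm(d))
# black line on collar rim, green
print('black',onz(t,T(255,315),.058))
E
```

```text
disc [ 0.54287944 -0.21130083  0.072     ] [ 0.54584166 -0.20991035  0.072     ] (array([ 0.54368024, -0.21204148,  0.0677715 ]), np.float64(0.0006809404762019555))Traceback (most recent call last):
  File "<stdin>", line 6, in <module>
  File "h.py", line 9, in onz
    o,d=ray(c,uv); return o+d*(z-o[2])/d[2]
        ~~~^^^^^^
  File "h.py", line 4, in ray
    K=c['camera_matrix']; k=c['k1']
      ~^^^^^^^^^^^^^^^^^
TypeError: tuple indices must be integers or slices, not str
```

```bash
python3 - <<'E'
from h import *
t=capture('top'); s=capture('scene')
T=lambda x,y:(365+x/10-.45,150+y/10-.45); S=lambda x,y:(147+(x-400)/10-.45,210+y/10-.45)
for n,c,a,b in(('edge',t,T(192,97),T(250,287)),('white',t,T(260,188),T(288,258)),('whiteS',s,S(555,113),S(556,60)),('topL S',s,S(527,222),S(527,60)),('topR S',s,S(592,225),S(577,55))):
    p,q=onz(c,a,.104),onz(c,b,.104); d=q-p; print(n,p,q,np.degrees(np.arctan2(d[1],d[0])),np.linalg.norm(d))
p=onz(t,T(258,318),.060);c=np.array([.543,-.211,.06]);d=p-c;print('black',p,np.degrees(np.arctan2(d[1],d[0])),np.linalg.norm(d))
d=np.array([.4965,-.205])-c[:2];print('green',np.degrees(np.arctan2(d[1],d[0])))
E
```

```text
edge [ 0.55742752 -0.20000304  0.104     ] [ 0.5179073  -0.21115174  0.104     ] -164.24618422076065 0.041062655313525244
white [ 0.5385407 -0.2136247  0.104    ] [ 0.52402011 -0.21907044  0.104     ] -159.44215255018108 0.015508186149969924
whiteS [ 0.53943779 -0.21342112  0.104     ] [ 0.52751215 -0.2175874   0.104     ] -160.74290540194215 0.012632452499167864
topL S [ 0.56446887 -0.21003902  0.104     ] [ 0.52869413 -0.22330425  0.104     ] -159.65527461708837 0.038154923087488204
topR S [ 0.56252005 -0.197271    0.104     ] [ 0.52552564 -0.21385992  0.104     ] -155.8477399432299 0.04054353610449947
black [ 0.51947466 -0.22444817  0.06      ] -150.24572071260113 0.027097873630516287
green 172.64762064010765
```

The crop confirms the choice: blue bar and disc on an aluminium collar, white line at crop (275,220) and green mark at (165,385). Centre is about (0.543, -0.2115). The bar's white end points at -160°, which puts the collar at about 0.6, within the stated range. The green mark's height came out at 51 mm, and 52 was expected. I'll move above it, keeping the yaw.

```bash
python3 -m jog '[{"claw":1,"dp":[36,-11.5,0],"twist":0},{"claw":1,"dp":[36,-11.5,0],"twist":0},{"claw":1,"dp":[36,-11.5,0],"twist":0},{"claw":1,"dp":[36,-11.5,0],"twist":0},{"claw":1,"dp":[36,-11.5,0],"twist":0},{"claw":1,"dp":[36,-11.5,0],"twist":0},{"claw":1,"dp":[36,-11.5,0],"twist":0},{"claw":1,"dp":[36,-11.5,0],"twist":0},{"claw":1,"dp":[36,-11.5,0],"twist":0},{"claw":1,"dp":[36,-11.5,0],"twist":0},{"claw":1,"dp":[36,-11.5,0],"twist":0},{"claw":1,"dp":[36,-11.5,0],"twist":0},{"claw":1,"dp":[0,0,0],"twist":-0.1},{"claw":1,"dp":[0,0,0],"twist":0}]' 40; python3 -c "
from station import *
print(sense()['joints'],sense()['dq'])"
```

```text
t: 1.9
position: [0.5396, -0.2135, 0.3035]
orientation: [-0.0, 0.974, 0.226, -0.0]
force: [-0.5, 0.7, -0.6]
grip_width: 0.0856
[-3.76844574e-01  3.34628223e-01  1.21726799e-01  1.35855776e+00
 -3.77479292e-05  2.30938616e+00] [-0.0296718  -0.01455701 -0.01555082  0.00055788 -0.00325863  0.10002377]
```

```bash
python3 -m jog '[{"claw":1,"dp":[0,0,0],"twist":-0.149},{"claw":1,"dp":[0,0,0],"twist":-0.149},{"claw":1,"dp":[0,0,0],"twist":-0.149},{"claw":1,"dp":[0,0,0],"twist":-0.149},{"claw":1,"dp":[0,0,0],"twist":-0.149},{"claw":1,"dp":[0,0,0],"twist":-0.149},{"claw":1,"dp":[0,0,0],"twist":-0.149},{"claw":1,"dp":[0,0,0],"twist":-0.149},{"claw":1,"dp":[0,0,0],"twist":-0.149},{"claw":1,"dp":[0,0,0],"twist":-0.149},{"claw":1,"dp":[0,0,0],"twist":-0.149},{"claw":1,"dp":[0,0,0],"twist":-0.149},{"claw":1,"dp":[0,0,0],"twist":-0.149},{"claw":1,"dp":[0,0,0],"twist":-0.149},{"claw":1,"dp":[0,0,0],"twist":-0.149},{"claw":1,"dp":[0,0,0],"twist":-0.149},{"claw":1,"dp":[0,0,0],"twist":-0.149},{"claw":1,"dp":[0,0,0],"twist":-0.149},{"claw":1,"dp":[0,0,0],"twist":-0.149},{"claw":1,"dp":[0,0,0],"twist":-0.149}]'; python3 - <<'E'
from h import *
from scipy.spatial.transform import Rotation as R
s=sense(); q=s['orientation']; M=R.from_quat([q[1],q[2],q[3],q[0]]).as_matrix()
print(s['joints'],np.degrees(np.arctan2(M[1,0],M[0,0])),M.T@(np.array([.543,-.2115,.180])-s['position'])*1000)
c=capture('scene'); cv2.imwrite('pics/s2.png',c['frame'])
E
```

```text
t: 3.9
position: [0.5382, -0.2151, 0.3041]
orientation: [-0.0, -0.146, 0.989, 0.0]
force: [-0.2, -0.1, -0.7]
grip_width: 0.0855
[-3.80231194e-01  3.32813836e-01  1.20550301e-01  1.35861441e+00
 -4.00314985e-05 -6.72459464e-01] -163.25655338351905 [ -5.68871233   2.04877449 124.06031796]
```

View pics/s2.png

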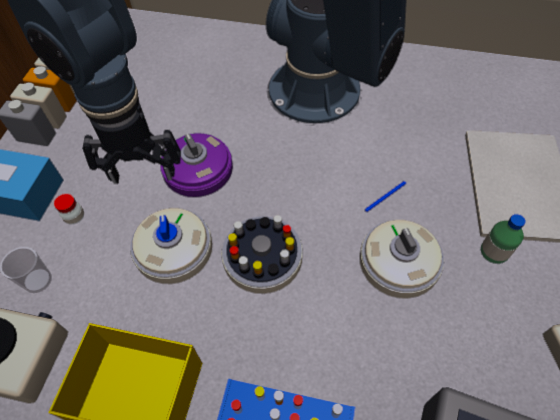

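```bash
python3 -m jog '[{"claw":1,"dp":[-5.5,2,0],"twist":-0.065},{"claw":1,"dp":[0,0,25],"twist":0},{"claw":1,"dp":[0,0,30],"twist":0},{"claw":1,"dp":[0,0,30],"twist":0},{"claw":1,"dp":[0,0,25],"twist":0},{"claw":1,"dp":[0,0,14],"twist":0},{"claw":1,"dp":[0,0,0],"twist":0}]'; python3 - <<'E'
from h import *
from scipy.spatial.transform import Rotation as R
s=sense(); q=s['orientation']; M=R.from_quat([q[1],q[2],q[3],q[0]]).as_matrix()
print(s['position'],np.degrees(np.arctan2(M[1,0],M[0,0])),M.T@(np.array([.543,-.2115,.150])-s['position'])*1000)
c=capture('scene'); t=capture('top')
a=cv2.resize(c['frame'][150:290,90:260],None,fx=2.3,fy=2.3);b=cv2.resize(t['frame'][100:240,300:470],None,fx=2.3,fy=2.3)
cv2.imwrite('pics/c3.png',np.hstack([a,b]))
E
```

```text
t: 4.65
position: [0.5421, -0.211, 0.178]
orientation: [-0.002, -0.174, 0.985, 0.001]
force: [-0.4, 0.9, -0.5]
grip_width: 0.0853
[ 0.5420613  -0.21100979  0.17799715] -159.9599869314681 [-0.79348151 -0.8530417  27.99293511]
```

View pics/c3.png

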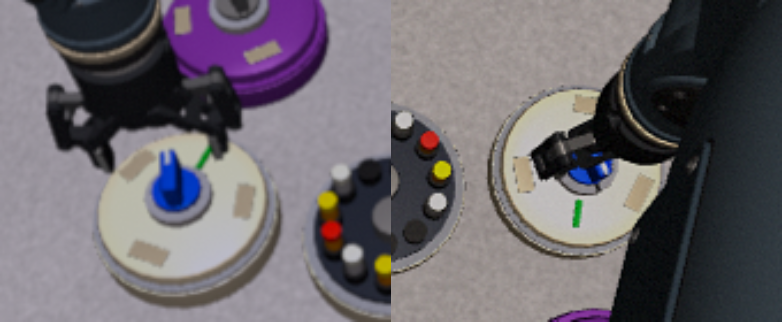

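Fingers straddle the bar, tips in the scene half at crop (100,160) and (215,140), with the bar at (168,170) between them. Next I'll go down and close.

```bash
python3 -m jog '[{"claw":1,"dp":[-0.5,-0.5,14],"twist":0},{"claw":1,"dp":[0,0,13],"twist":0},{"claw":1,"dp":[0,0,0],"twist":0},{"claw":0.5,"dp":[0,0,0],"twist":0},{"claw":0.3,"dp":[0,0,0],"twist":0},{"claw":0,"dp":[0,0,0],"twist":0},{"claw":0,"dp":[0,0,0],"twist":0},{"claw":0,"dp":[0,0,0],"twist":0},{"claw":0,"dp":[0,0,0],"twist":0}]' 60; python3 - <<'E'
from h import *
s=sense(); print(s['position'],s['grip_width'],s['force'],s['wrist_torque'])
c=capture('scene'); t=capture('top')
a=cv2.resize(c['frame'][150:290,90:260],None,fx=2.3,fy=2.3);b=cv2.resize(t['frame'][100:240,300:470],None,fx=2.3,fy=2.3)
cv2.imwrite('pics/c4.png',np.hstack([a,b]))
E
```

```text
t: 5.65
position: [0.5444, -0.2113, 0.1533]
orientation: [0.0, -0.177, 0.984, -0.0]
force: [-0.4, -0.3, 3.3]
grip_width: 0.0125
[ 0.54441354 -0.21129823  0.15331806] 0.012485240023404369 [-0.41574821 -0.34490469  3.26246543] [-0.050562    0.16767719  0.00834718]
```

View pics/c4.png

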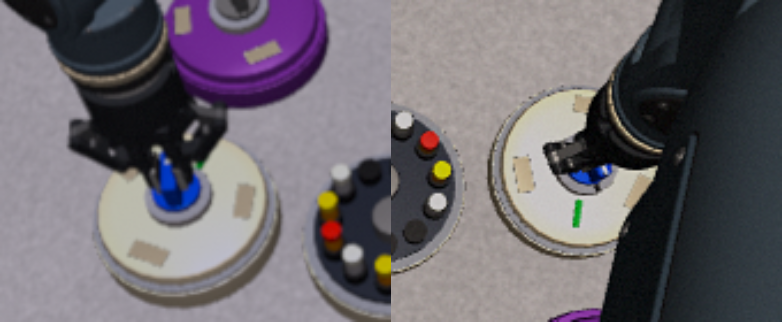

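```bash
python3 -m jog '[{"claw":0,"dp":[0,0,0],"twist":0.05},{"claw":0,"dp":[0,0,0],"twist":0.05},{"claw":0,"dp":[0,0,0],"twist":0.05},{"claw":0,"dp":[0,0,0],"twist":0.05},{"claw":0,"dp":[0,0,0],"twist":0.05},{"claw":0,"dp":[0,0,0],"twist":0.05}]'; python3 - <<'E'
from h import *
s=sense(); print(s['position'],s['grip_width'],s['force'],s['wrist_torque'],s['joints'][5])
c=capture('scene'); t=capture('top')
a=cv2.resize(c['frame'][200:260,130:210],None,fx=5,fy=5);b=cv2.resize(t['frame'][140:200,345:425],None,fx=5,fy=5)
cv2.imwrite('pics/c5.png',np.hstack([a,b])[:, :800])
E
```

```text
t: 6.35
position: [0.5444, -0.2115, 0.1533]
orientation: [0.0, -0.027, 1.0, -0.0]
force: [-1.1, -1.5, 3.9]
grip_width: 0.0131
[ 0.54443024 -0.21146231  0.15330894] 0.013068727225064336 [-1.0688777  -1.51651463  3.92580422] [-0.32686561  0.15275637  0.12834054] -0.4235343219445706
```

View pics/c5.png

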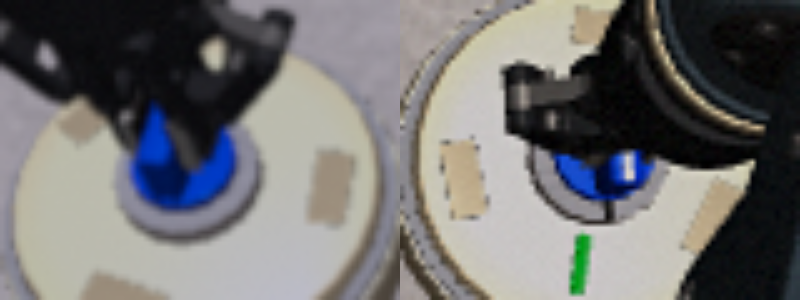

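The bar and collar turn together. The black line, at crop (608,210), is closing on the green mark at (580,260), and the torque of 0.128 N m matches the stated stiffness. Continuing.

```bash
python3 -m jog '[{"claw":0,"dp":[0,0,0],"twist":0.05},{"claw":0,"dp":[0,0,0],"twist":0.05},{"claw":0,"dp":[0,0,0],"twist":0.05},{"claw":0,"dp":[0,0,0],"twist":0.05},{"claw":0,"dp":[0,0,0],"twist":0.05},{"claw":0,"dp":[0,0,0],"twist":0.04}]'; python3 - <<'E'
from h import *
s=sense(); print(s['position'],s['grip_width'],s['force'],s['wrist_torque'],s['joints'][5])
c=capture('scene'); t=capture('top')
a=cv2.resize(c['frame'][200:260,130:210],None,fx=5,fy=5);b=cv2.resize(t['frame'][140:200,345:425],None,fx=5,fy=5)
cv2.imwrite('pics/c6.png',np.hstack([a,b])[:, :800])
E
```

```text
t: 7.05
position: [0.5444, -0.2116, 0.1533]
orientation: [0.0, 0.117, 0.993, -0.0]
force: [-1.0, -1.9, 5.7]
grip_width: 0.0131
[ 0.54443744 -0.21160489  0.1533091 ] 0.013055822741506703 [-0.96016673 -1.91132165  5.65915313] [-0.47321399  0.2118125   0.15106095] -0.1351563142638401
```

View pics/c6.png

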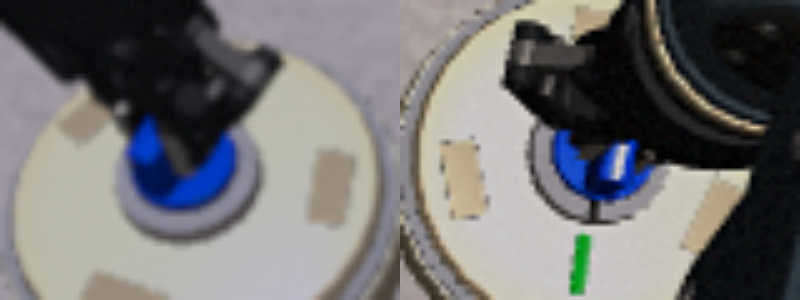

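```bash
python3 -m jog '[{"claw":0,"dp":[0,0,0],"twist":0.05},{"claw":0,"dp":[0,0,0],"twist":0.05},{"claw":0,"dp":[0,0,0],"twist":0.05},{"claw":0,"dp":[0,0,0],"twist":0.05}]'; python3 - <<'E'
from h import *
s=sense(); print(s['position'],s['grip_width'],s['force'],s['wrist_torque'],s['joints'][5])
c=capture('scene'); t=capture('top')
a=cv2.resize(c['frame'][200:260,130:210],None,fx=5,fy=5);b=cv2.resize(t['frame'][140:200,345:425],None,fx=5,fy=5)
cv2.imwrite('pics/c7.png',np.hstack([a,b])[:, :800])
E
```

```text
t: 7.55
position: [0.5444, -0.2117, 0.1533]
orientation: [0.0, 0.216, 0.976, -0.001]
force: [-0.9, -2.7, 5.2]
grip_width: 0.0128
[ 0.5444024  -0.211703    0.15330681] 0.012789803672220032 [-0.93467047 -2.7476793   5.19054053] [-0.63664952  0.20962764  0.05655899] 0.06493710918222045
```

View pics/c7.png

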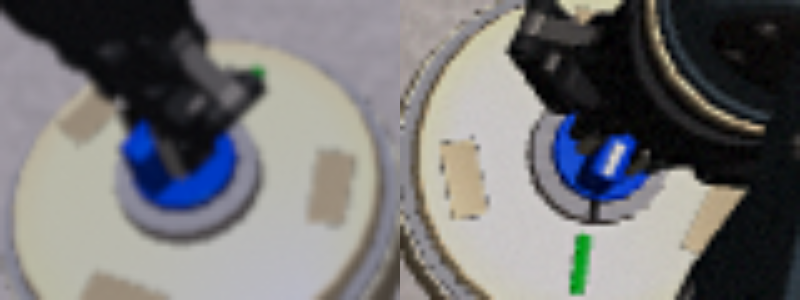

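```bash
python3 -m jog '[{"claw":0,"dp":[0,0,0],"twist":0.05},{"claw":0,"dp":[0,0,0],"twist":0.05},{"claw":0,"dp":[0,0,0],"twist":0.05},{"claw":0,"dp":[0,0,0],"twist":0.05}]'; python3 - <<'E'
from h import *
s=sense(); print(s['position'],s['grip_width'],s['force'],s['wrist_torque'],s['joints'][5])
c=capture('scene'); t=capture('top')
a=cv2.resize(c['frame'][200:260,130:210],None,fx=5,fy=5);b=cv2.resize(t['frame'][140:200,345:425],None,fx=5,fy=5)
cv2.imwrite('pics/c8.png',np.hstack([a,b])[:, :800])
E
```

```text
t: 8.05
position: [0.5443, -0.2118, 0.1533]
orientation: [0.0, 0.313, 0.95, -0.001]
force: [-1.6, -4.0, 4.2]
grip_width: 0.0129
[ 0.54428524 -0.21183032  0.15329515] 0.01292247152974274 [-1.56409565 -3.96889826  4.23658624] [-0.70197284  0.32805815  0.07455704] 0.2651473309225637
```

View pics/c8.png

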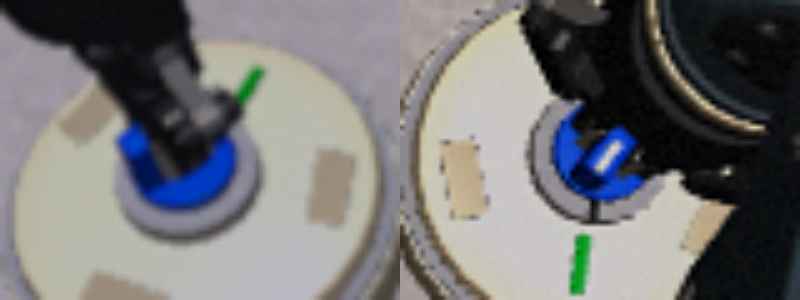

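```bash
python3 - <<'E'
from h import *
t=capture('top')
u0,v0=375,155
b=cv2.resize(t['frame'][v0:v0+38,u0:u0+38],None,fx=15,fy=15,interpolation=cv2.INTER_CUBIC)
cv2.imwrite('pics/c9.png',cv2.convertScaleAbs(b,alpha=1.3))
g=cv2.cvtColor(t['frame'],cv2.COLOR_BGR2HSV)[150:200,360:410]
m=(g[...,1]<110)&(g[...,2]>140)
E
```

```text
(no output)
```

View pics/c9.png

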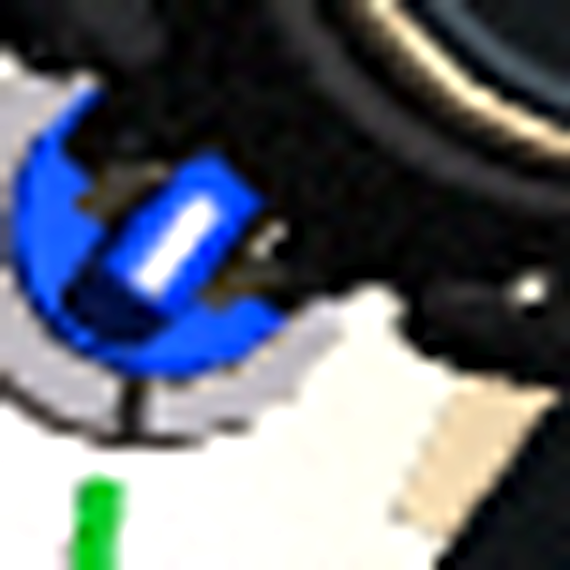

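```bash
python3 - <<'E'
from h import *
t=capture('top')
T=lambda x,y:(375+x/15-.47,155+y/15-.47)
A=lambda d:np.degrees(np.arctan2(d[1],d[0]))
p,q=onz(t,T(207,200),.104),onz(t,T(145,288),.104); print('white',A(q-p),p,q)
c=np.array([.5440,-.2115,0])
for n,x,z in(('black',T(130,385),.064),('black2',T(130,432),.056),('g1',T(103,482),.052),('g2',T(97,560),.052)):
    p=onz(t,x,z); print(n,A(p-c),p)
p,q=onz(t,T(103,482),.052),onz(t,T(97,560),.052); print(A(q-p))
E
```

```text
white 144.70477151056897 [ 0.53950475 -0.2090812   0.104     ] [ 0.52717846 -0.20035524  0.104     ]
black 171.4798776809999 [ 0.52108452 -0.20806703  0.064     ]
black2 176.85215703767807 [ 0.51569051 -0.2099431   0.056     ]
g1 172.50484415452388 [ 0.50902819 -0.20689888  0.052     ]
g2 173.027961084033 [ 0.4976215  -0.20582841  0.052     ]
174.6387227899078
```

The black line agrees with the green mark at about 173°, so the collar is at its stop. The white line is at 144.7°, which makes the slip about 0.50 rad, nearly in the first notch at 0.52. I'll nudge it a little further and release.

```bash
python3 -m jog '[{"claw":0,"dp":[0,0,0],"twist":0.05},{"claw":0,"dp":[0,0,0],"twist":0},{"claw":0,"dp":[0,0,0],"twist":0},{"claw":0,"dp":[0,0,0],"twist":0},{"claw":0.3,"dp":[0,0,0],"twist":0},{"claw":0.7,"dp":[0,0,0],"twist":0},{"claw":1,"dp":[0,0,0],"twist":0},{"claw":1,"dp":[0,0,0],"twist":0},{"claw":1,"dp":[0,0,0],"twist":0},{"claw":1,"dp":[0,0,0],"twist":0}]'; python3 - <<'E'
from h import *
s=sense(); print(s['position'],s['grip_width'],s['force'],s['wrist_torque'],s['joints'][5])
t=capture('top')
u0,v0=375,155
b=cv2.resize(t['frame'][v0:v0+38,u0:u0+38],None,fx=15,fy=15,interpolation=cv2.INTER_CUBIC)
cv2.imwrite('pics/c10.png',cv2.convertScaleAbs(b,alpha=1.3))
E
```

```text
t: 9.25
position: [0.5442, -0.2111, 0.1528]
orientation: [-0.0, 0.336, 0.942, 0.0]
force: [-0.1, -0.8, 0.3]
grip_width: 0.0854
[ 0.54422349 -0.2111357   0.15282761] 0.08542874934063156 [-0.10013283 -0.7844468   0.28538205] [ 0.01847466  0.00083234 -0.08364681] 0.31452701145167994
```

View pics/c10.png

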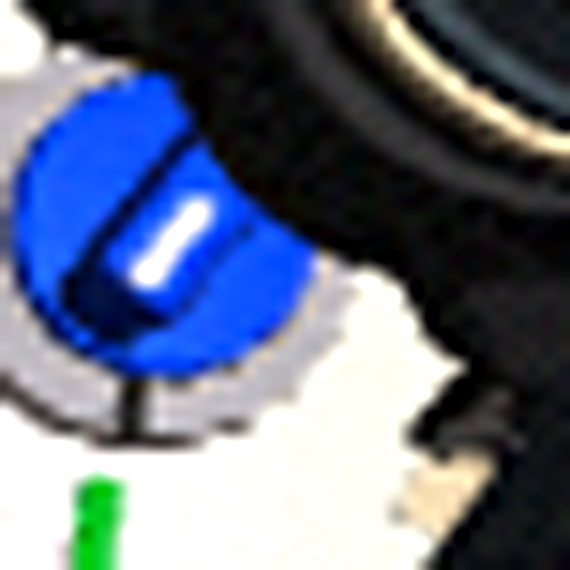

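Released. The bar stayed put, with the white line at crop (205,203)–(145,282), and the black line at (130,410) is still on the green mark. Lifting away now.

```bash
python3 -m jog '[{"claw":1,"dp":[0,0,-15],"twist":0},{"claw":1,"dp":[0,0,-30],"twist":0},{"claw":1,"dp":[0,0,-35],"twist":0},{"claw":1,"dp":[0,0,-35],"twist":0},{"claw":1,"dp":[0,0,-35],"twist":0},{"claw":1,"dp":[40,-10,0],"twist":0},{"claw":1,"dp":[40,-10,0],"twist":0},{"claw":1,"dp":[40,-10,0],"twist":0},{"claw":1,"dp":[0,0,0],"twist":0},{"claw":1,"dp":[0,0,0],"twist":0}]'; python3 - <<'E'
from h import *
t=capture('top');s=capture('scene')
b=cv2.resize(t['frame'][150:190,365:405],None,fx=10,fy=10,interpolation=cv2.INTER_CUBIC)
a=cv2.resize(s['frame'][210:250,147:187],None,fx=10,fy=10,interpolation=cv2.INTER_CUBIC)
cv2.imwrite('pics/c11.png',cv2.convertScaleAbs(np.hstack([b,a]),alpha=1.3)); cv2.imwrite('pics/t11.png',t['frame'])
E
```

```text
t: 10.3
position: [0.432, -0.1584, 0.3036]
orientation: [0.001, 0.336, 0.942, 0.0]
force: [0.8, -0.1, 0.7]
grip_width: 0.0852
```

View pics/c11.png

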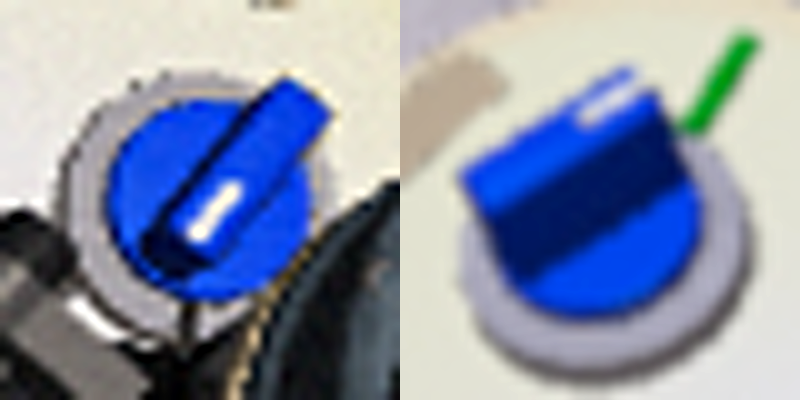

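View pics/t11.png

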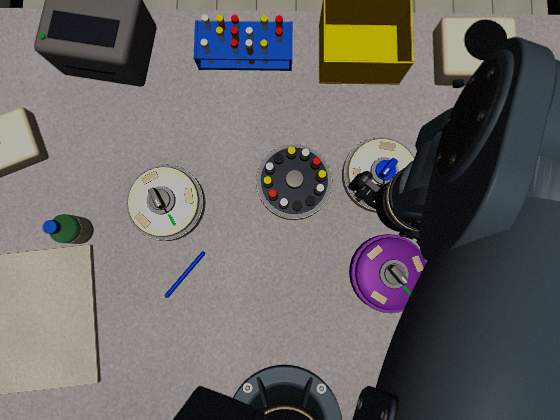

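```bash
python3 - <<'E'
from h import *
t=capture('top'); s=capture('scene')
T=lambda x,y:(365+x/10-.45,150+y/10-.45); S=lambda x,y:(147+(x-400)/10-.45,210+y/10-.45)
for n,c,a,b in(('T L',t,T(285,80),T(158,235)),('T R',t,T(330,115),T(212,258)),('T white',t,T(236,186),T(198,237)),('S back',s,S(463,175),S(632,68)),('S front',s,S(487,212),S(655,95)),('S white',s,S(583,118),S(634,87))):
    p,q=onz(c,a,.104),onz(c,b,.104); d=q-p; print(n,np.degrees(np.arctan2(d[1],d[0])),np.linalg.norm(d))
print(sense()['t'],sense()['dq'].round(3))
E
```

```text
T L 140.71931305705343 0.04226586574820448
T R 140.452076171505 0.03908384238186774
T white 143.23305647955448 0.013383110828029399
S back 141.56044110167184 0.039067541370032315
S front 144.41773396135767 0.04001463923320889
S white 140.19997757877772 0.011710320831456459
10.5 [ 0.     0.003 -0.002  0.001 -0.001  0.   ]
```

```bash
python3 -c "
from station import *
print(sign_off(), sense()['t'])"
```

```text
the job is handed in; nothing more can be done
the job is handed in; nothing more can be done
```

I gripped the blue knob at about (0.544, -0.211), turned it roughly 1.04 rad clockwise in one grasp, let go, lifted clear and handed in at about 10.5 s.

**Collar:** its black line agreed with the green mark at about 173°, so it is at its stop. That was measured in the grasp. After release the close picture still showed it lined up, but once I had lifted away the gripper hid the green mark in the top view.

**Slip:** after release the bar stood at about 142° (140–144° over six readings from both cameras). That gives about 0.54 rad against the collar, which is one notch (0.52), and above the 0.42 needed. It looked unchanged between the pictures taken after release.

**Grey knob and purple cover:** I never approached the grey knob, and it looked unchanged in the last top view. I checked that by eye, without measuring it. I left the purple cover alone too.

**Readings that disagreed:** my two early estimates of the starting collar angle differed, about 0.62 from the white line and about 0.45 from the black line. The pictures of the tight collar settled it. The finger opening on the 14 mm bar read 12.5–13 mm. The two-view height of the cream cover's centre came out at 37 mm instead of 52, so I took the knob's centre from its disc and bar.

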